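# Dial open the lock of the sample case and show it

## Robot

A 6-joint arm with a two-finger parallel gripper is mounted at the origin on the work surface. World frame = base frame: x ahead of the robot, y to its left, z up, the work surface at z = 0. Lengths are in m, angles in rad, forces in N, time in s.
With the tool pointing down it reaches from about 0.4 to 0.825 m from the base axis. Payload 7 kg.
Tool frame: the origin (TCP) lies midway between the tips of the shut fingers; the grasp point (between the pads) lies 19 mm behind it; y points along the fingers, z is the direction in which the jaws open and shut, and the axes are right-handed (so a half turn about y gives the same grasp; the last joint's range is limited). The gripper opens to 88 mm and grips with 3 to 60 N. Pads are 19 mm wide; open, the fingers measure 130 mm over their backs; the gripper's body (78 mm by 193 mm) begins 47 mm behind the grasp point.
Start: joints at [-0.83, 0.359, 0.012, 0, -1.224, -0.288], TCP at [0.295, -0.607, 0.227] pointing down, gripper open.
Joint ranges: [-3.07, 3.07], [-1.43, 2.12], [-1.02, 1.25], [-3.03, 1.67], [-3.05, -0], [-3.03, 3.03]. Speed limits (rad/s): [2.39, 2.39, 3.01, 3.14, 3.14, 3.14].

## Interface

Orientations are given as [roll, pitch, yaw] about the fixed x, y, z axes, in that order (R = Rz(yaw) Ry(pitch) Rx(roll)).
In Python, from station import arm gives the robot as it stands.
- The arm moves only by the tool move_arm, never from a script. Its argument "deltas" is a list of rows, each an object with "dp": the shift along the tool's x, y, z in mm, a list of three; "rotation": the turn, a rotation vector about the tool's x, y, z in degrees, a list of three. A call has 1 to 5 rows; each row shifts and turns the pose as measured when the row begins, along the tool's axes as they then stand; what a row does not reach is not made up. A row lasts 1/12 s, in which the tool goes at most 41.7 mm and 7.16 degrees, less where a joint would pass 70% of its speed; a pose out of reach is approached as far as the arm can. A call is refused whole if a number of a shift passes 41.7 or a number of a turn 7.16, either way. A call with a gripper value outside its range is refused whole. "jaw" is the closure in counts, from 0 (fully open) to 255 (shut), set as the call begins (left out, the last holds). The fingers move at their own pace and stop on an object; "squeeze" is the grip in N (left out, the last holds). Time passes only in rows, so rows that do not move let the fingers close. It gives the time, the measured TCP pose, the force and the opening at its end, in the units of the state.
- arm.get_state(): the state, without advancing time (a new reading comes with each control period).
- arm.grab_frame(name): name is "scene" or "top" or "wrist"; returns a dict with "pixels" (400x640x3 uint8, red, green, blue), "z_map" (400x640 float32, m along the optical axis (not along the pixel's ray), 0 where there is no reading), "fx", "fy", "cx", "cy" (pixels), "cam_to_world" (4x4, takes a point from camera to world coordinates); the wrist camera has in their place "mount" (4x4, takes a point from camera to tool coordinates, whose origin is the TCP and whose axes are the tool frame's). Camera axes: x right, y down, z forward; pixel columns grow to the right and rows downward; lengths in m; the calibration is good to about 2 mm. A picture is of the moment at which its call begins: read the wrist's pose just before it.
- arm.job_done(): hands the job in, once; it reports no verdict.
The state is a dict: "t": time; "q": joint angles; "qd": joint speeds; "joint_efforts": joint torques, N m; "eef_pos": TCP position; "ee_rot": TCP orientation; "force": force on the tool from outside, world axes, zero at the start; "moment": the same for the moment, N m; "width": finger opening in m.
Only numpy, scipy, OpenCV 4.12 (cv2) and the standard library are available. Lean on these libraries where they do the work, as an engineer would, in place of code of your own. Each camera call takes 0.05 s, during which the arm holds its last target.

## Task

Open the combination lock on the sample case: turn its dial, click by click, until the pointer clicks into the notch facing the shackle, then pull the shackle all the way out. Lift the opened lock off the case and finish while holding it still and level, dial up, with its underside at least 10 cm above the case's lid; do not let go of it. Leave the jar, the beaker and the dish where they stand.

Things in the scene. Friction and masses are not known exactly. Their poses are not given: they have to be found in the camera images.
- case: Fixed grey sample case, 230 x 240 x 70 mm high. Origin: centre of its underside, on the bench. z up; x from its front (two steel latches) to its back. On the lid are the lock's nest and a steel staple.
- nest (a point): Centre of the seat of the black nest (71 x 71 mm) on the lid, in which the lock lies; 90 mm above the bench; its rim rises 5 mm above the seat. Axes as the case's.
- staple (a point): Tip of the steel staple's hook, 116 mm above the bench. The staple's 10 mm round post stands 46 mm in front of the nest's centre, inside the shackle's U; its hook, 10 mm wide, overhangs forward from 35 to 85 mm in front of the nest's centre, 111 to 118 mm above the bench, and holds the lock down until the shackle is pulled out; then the lock lifts straight up.
- lock: Loose steel combination lock lying in the nest, dial up (1.5 mm play all round). Body 60 x 60 x 28 mm; about 0.5 kg in all. Origin: centre of the underside. z up through the dial; x points away from the shackle, whose bow lies on the -x side; the two faces across y (60 mm apart) are free to grip from above.
- dial (a joint): Dial angle about the lock's z, rad, counterclockwise from above positive. 0: pointer straight at the shackle, at a small black index mark, the only notch that frees the shackle. It clicks into spring notches 0.4 apart (0, 0.4, ...), about 0.1 N m between them, and settles into the nearest when let go. Starts at 0.8 to 1.6: turn it clockwise. Stops at -0.3 and 1.9.
- dial_grip (a point): Centre of the dial's upright aluminium grip bar, on the dial's axis, 44 mm above the lock's underside. Bar 12 mm wide, 38 mm long, 32 to 56 mm above the lock's underside, on a round black plate 48 mm in diameter, 4 mm thick. Turns with the dial: x runs along the bar, its pointed end with a black line towards -x, its square end towards +x.
- shackle (a joint): How far the shackle is pulled out of the lock along the lock's -x, m: 0 shut, 0.030 fully out at its stop. Locked unless the dial is in the 0 notch; when free it slides with about 3 N of friction and stays where it is left.
- shackle_bow (a point): Point midway between the shackle's two straight legs, 10 mm inside the bow's middle line, 14 mm above the lock's underside, 62 mm from the lock's centre when shut; axes as the lock's. The shackle is a level U of 8 mm round steel, 38 mm wide over its legs, which can be gripped across y from outside; 30 mm free height below it down to the lid.
- jar: Bystander: white jar with blue cap, 62 mm in diameter, 85 mm high, loose, standing beside the case. Origin: centre of its underside.
- beaker: Bystander: glass beaker 72 mm in diameter, 90 mm high, loose, standing on the other side of the case. Origin: centre of its underside.
- dish: Bystander: white ceramic dish 68 mm in diameter, 30 mm high, loose, standing behind the case. Origin: centre of its underside.
There are look-alikes about, which are no part of the job. What is shaped like the lock but orange or purple is not meant.

How it is judged:
On the way, in this order (a step that is already met when the one before it is completed fails the run):
1. the dial is clicked into the open notch, the shackle still shut (value of joint dial between -0.15 and 0.15 rad and value of joint shackle below 0.006 m), for 0.2 s.
2. the shackle is pulled out while the lock lies in its nest (value of joint shackle above 0.024 m and z of lock in the frame of case below 0.1 m), for 0.1 s.
At the end, for the whole second after the job is handed in: The lock is held still by the gripper (more than 3 N of contact), level within 0.3 rad with the dial up, its underside at least 95 mm above the case's lid (165 mm above the bench), not touching the case, the shackle out by more than 20 mm (z of lock in the frame of case above 0.165 m and value of joint shackle above 0.02 m and angle between lock's own z axis and vertical below 0.3 rad and contact force between the fingers and lock above 3 N and contact force between lock and case below 0.1 N and linear speed of lock below 0.05 m/s); the arm keeps its last pose, push and grip.
It fails at once if the jar, beaker or dish is shifted more than 25 mm (distance of any of jar, beaker, dish from where it was at the start of the episode above 0.025 m).
It also fails if it takes over 58 s, if anything falls off the work surface, if the arm or the gripper's body presses on something with over 40 N, if the wrist force passes 120 N, or if a joint passes its speed limit or range.

## Working session

There is one attempt and no reset: what is moved stays moved. The work goes in short steps, Python scripts to look and compute and a tool call to move; the robot and the scene stay as the last step left them, time stands still between calls to the robot, and variables do not carry over. Pictures are saved under pics/ and viewed, and the job is handed in when it is done.

Besides the shell and the picture viewer there is one more tool, called after ">>>" as name([rows], argument=value, ...), one row to a line, values as JSON. move_arm: Moves the arm, as the interface text tells. Its arguments: {"type":"object","properties":{"deltas":{"type":"array","items":{"type":"object","properties":{"dp":{"type":"array","items":{"type":"number"}},"rotation":{"type":"array","items":{"type":"number"}}}}},"jaw":{"type":"number"},"squeeze":{"type":"number"}},"required":["deltas"]}

```bash
ls; mkdir -p pics
python3 - <<'E'
from station import arm
import cv2,json
s=arm.get_state();print({k:(v if not hasattr(v,'round') else v) for k,v in s.items()})
for n in("scene","top"):
    f=arm.grab_frame(n);cv2.imwrite(f"pics/{n}0.png",f["pixels"][:,:,::-1]);print(n,f["fx"],f["fy"],f["cx"],f["cy"],f["cam_to_world"])
E
```

```text
pics
{'t': 0.0, 'q': array([-8.29913947e-01,  3.59379242e-01,  1.10457774e-02, -3.67011505e-04,
       -1.22409419e+00, -2.88112161e-01]), 'qd': array([ 2.09351987e-03, -2.61117545e-04, -1.12771540e-03, -1.82898206e-05,
       -9.96915953e-04, -1.33417510e-03]), 'joint_efforts': array([-1.56618033e-03, -5.82715523e+01,  2.93035895e+01,  6.99687347e+00,
        6.42518105e-03, -1.58084058e-04]), 'eef_pos': array([ 0.29505232, -0.60654454,  0.2256189 ]), 'ee_rot': array([-1.56913420e+00,  1.32783804e-04,  4.52645338e-01]), 'force': array([0.92525391, 0.57607972, 0.13812078]), 'moment': array([-0.0361529 , -0.0032696 ,  0.00113092]), 'width': 0.0873255940770648}
scene 382.6067222796707 382.6067222796707 328.1636815255336 203.71355729663264 [[-0.3774307   0.63292544 -0.67598184  1.20968647]
 [ 0.92601109  0.26350568 -0.27031135  0.30255719]
 [ 0.00703812 -0.72799048 -0.68555111  0.72212507]
 [ 0.          0.          0.          1.        ]]
top 375.35270912439 375.35270912439 318.22289638749265 198.9634750422264 [[-1.84404365e-02 -9.87597800e-01  1.55918360e-01  4.84320706e-01]
 [-9.99829475e-01  1.83686073e-02 -1.90160915e-03  8.40441331e-02]
 [-9.85978107e-04 -1.55926838e-01 -9.87768115e-01  9.07363611e-01]
 [ 0.00000000e+00  0.00000000e+00  0.00000000e+00  1.00000000e+00]]
```

View pics/scene0.png

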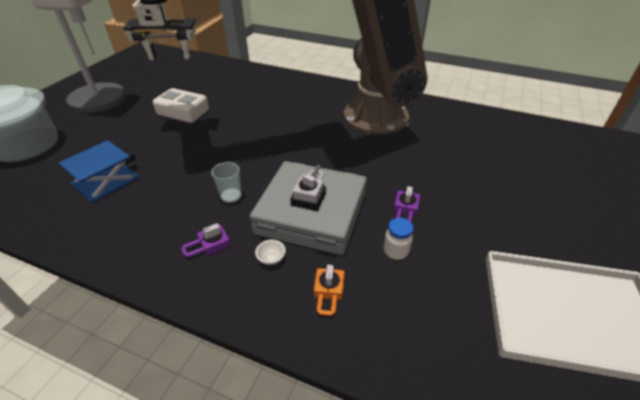

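View pics/top0.png

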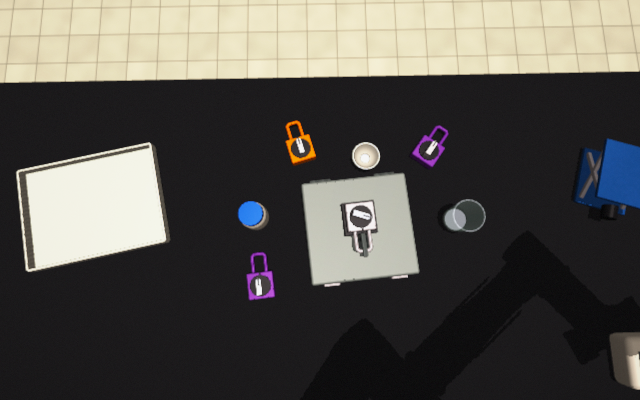

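The scene picture shows the case near (310,205). In the top picture the lock is at (360,217), its shackle pointing down the image towards the robot. The jar is at (253,215), the beaker at (465,216) and the dish at (366,156). I'll zoom in on the lock and measure it.

```bash
cat > h.py <<'E'
import numpy as np,cv2
from station import arm
def ray(f,T,u,v):
    d=np.array([(u-f["cx"])/f["fx"],(v-f["cy"])/f["fy"],1.]);return T[:3,3],T[:3,:3]@d
def onz(f,T,u,v,z):
    o,d=ray(f,T,u,v);return o+d*(z-o[2])/d[2]
def pt(f,T,u,v):
    o,d=ray(f,T,u,v);return o+d*f["z_map"][int(v),int(u)]
def cloud(f,T):
    v,u=np.mgrid[:400,:640];z=f["z_map"]
    p=np.stack([(u-f["cx"])/f["fx"]*z,(v-f["cy"])/f["fy"]*z,z],-1)
    return p@T[:3,:3].T+T[:3,3]
E
python3 - <<'E'
from h import *
f=arm.grab_frame("top");T=f["cam_to_world"]
P=cloud(f,T);px=f["pixels"]
c=px[190:270,315:405];cv2.imwrite("pics/topz.png",cv2.resize(c[:,:,::-1],None,fx=7,fy=7,interpolation=cv2.INTER_CUBIC))
m=((P[:,:,2]>.062)&(P[:,:,2]<.078)).astype(np.uint8)
m[:, :290]=0;m[:,430:]=0
cn=max(cv2.findContours(m,0,2)[0],key=cv2.contourArea);r=cv2.minAreaRect(cn);print("case",r)
b=cv2.boxPoints(r);print([onz(f,T,*q,.07).round(4) for q in b], onz(f,T,*r[0],.07))
for lo,hi,zz in((.108,.124,.118),(.135,.16,.146)):
    m=((P[:,:,2]>lo)&(P[:,:,2]<hi)).astype(np.uint8);m[:, :300]=0;m[:,420:]=0;m[:150]=0;m[300:]=0
    cn=max(cv2.findContours(m,0,2)[0],key=cv2.contourArea);r=cv2.minAreaRect(cn);print(zz,r,onz(f,T,*r[0],zz))
    print([onz(f,T,*q,zz)[:2].round(4) for q in cv2.boxPoints(r)])
print(f["z_map"][200:240:4,340:384:4].round(3))
E
```

```text
case ((360.1204528808594, 229.1461181640625), (104.89603424072266, 108.56623840332031), 83.72892761230469)
[array([0.6541, 0.1222, 0.07  ]), array([ 0.6771, -0.1246,  0.07  ]), array([ 0.4432, -0.1366,  0.07  ]), array([0.4222, 0.0998, 0.07  ])] [ 0.54663301 -0.00972445  0.07      ]
0.118 ((360.5887145996094, 217.2542724609375), (31.255033493041992, 28.567684173583984), 83.2901611328125) [ 0.56814478 -0.00623843  0.118     ]
[array([0.5983, 0.0267]), array([ 0.6044, -0.0339]), array([ 0.5383, -0.0388]), array([0.5324, 0.021 ])]
0.146 ((361.4433898925781, 214.1981201171875), (17.994230270385742, 6.4559454917907715), 15.945395469665527) [ 0.57140016 -0.00500491  0.146     ]
[array([0.5705, 0.0145]), array([0.5832, 0.0105]), array([ 0.5723, -0.0245]), array([ 0.5597, -0.0204])]
[[0.846 0.848 0.848 0.846 0.847 0.846 0.818 0.821 0.823 0.848 0.849]
 [0.846 0.824 0.797 0.8   0.798 0.797 0.798 0.796 0.799 0.848 0.848]
 [0.843 0.824 0.795 0.795 0.793 0.792 0.79  0.792 0.794 0.844 0.844]
 [0.845 0.816 0.796 0.791 0.766 0.766 0.769 0.792 0.795 0.841 0.842]
 [0.843 0.817 0.792 0.79  0.776 0.765 0.764 0.766 0.79  0.842 0.841]
 [0.838 0.813 0.791 0.788 0.788 0.785 0.787 0.787 0.793 0.814 0.84 ]
 [0.838 0.814 0.791 0.792 0.786 0.787 0.786 0.788 0.79  0.814 0.839]
 [0.837 0.822 0.792 0.789 0.789 0.788 0.788 0.791 0.79  0.813 0.839]
 [0.835 0.836 0.814 0.816 0.799 0.81  0.789 0.801 0.821 0.837 0.837]
 [0.836 0.836 0.834 0.835 0.796 0.832 0.789 0.798 0.834 0.835 0.833]]
```

View pics/topz.png

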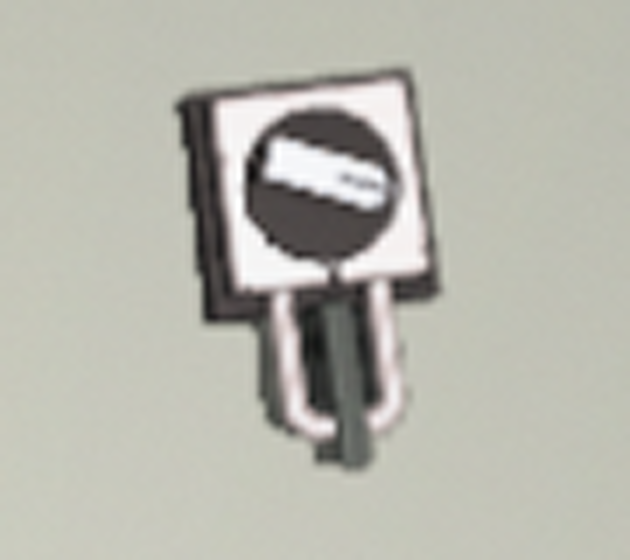

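Measured from the top view:

| Quantity | Value |
|---|---|
| Case yaw | about 0.085 |
| Bar angle, world | about 1.27 |
| Dial | about 1.2, so three clicks clockwise |
| Dial axis | near (0.571, -0.005) |

Next I'll move above the lock.

>>> move_arm([
  {"dp": [31,-6,25],"rotation": [0,0,0]},
  {"dp": [31,-6,25],"rotation": [0,0,0]},
  {"dp": [31,-6,25],"rotation": [0,0,0]},
  {"dp": [31,-6,25],"rotation": [0,0,0]},
  {"dp": [31,-6,25],"rotation": [0,0,0]},
], jaw=0, squeeze=40)

```text
t: 0.57
eef_pos: [0.3777, -0.4254, 0.2504]
ee_rot: [-1.561, 0.005, 0.442]
force: [1.5, 0.2, -0.3]
width: 0.0876
```

>>> move_arm([
  {"dp": [31,-6,25],"rotation": [0,0,0]},
  {"dp": [31,-6,25],"rotation": [0,0,0]},
  {"dp": [31,-6,25],"rotation": [0,0,0]},
  {"dp": [31,0,25],"rotation": [0,0,0]},
  {"dp": [31,0,25],"rotation": [0,0,0]},
])

```text
t: 0.98
eef_pos: [0.4661, -0.2377, 0.2707]
ee_rot: [-1.561, 0.003, 0.44]
force: [1.6, -0.3, -0.3]
width: 0.0878
```

>>> move_arm([
  {"dp": [31,0,26],"rotation": [0,0,0]},
  {"dp": [31,0,26],"rotation": [0,0,0]},
  {"dp": [31,0,26],"rotation": [0,0,0]},
  {"dp": [31,0,26],"rotation": [0,0,0]},
  {"dp": [30,0,26],"rotation": [0,-6,0]},
])

```text
t: 1.4
eef_pos: [0.5501, -0.047, 0.2726]
ee_rot: [-1.561, 0.0, 0.544]
force: [1.0, -0.5, -0.2]
width: 0.0878
```

>>> move_arm([
  {"dp": [20,0,18],"rotation": [0,-7.1,0]},
  {"dp": [0,0,0],"rotation": [0,-7.1,0]},
  {"dp": [0,0,0],"rotation": [0,-7.1,0]},
  {"dp": [0,0,0],"rotation": [0,-7.1,0]},
  {"dp": [0,0,0],"rotation": [0,-7.1,0]},
])

```text
t: 1.82
eef_pos: [0.5604, -0.0102, 0.2704]
ee_rot: [-1.561, -0.005, 1.175]
force: [-0.7, -0.7, 0.1]
width: 0.0877
```

Run:
```python
from h import *
s=arm.get_state();f=arm.grab_frame("wrist");print(s["t"],s["eef_pos"],s["ee_rot"],f["mount"])
cv2.imwrite("pics/w1.png",f["pixels"][:,:,::-1])
```

```text
1.8167 [ 0.560392   -0.01022097  0.27044991] [-1.56066463 -0.00461313  1.17513949] [[ 7.01184596e-04  9.59423004e-01  2.81969870e-01 -7.59731769e-02]
 [-7.23948817e-04 -2.81969379e-01  9.59423132e-01 -1.57823562e-01]
 [ 9.99999492e-01 -8.76864475e-04  4.96860564e-04 -2.51042901e-05]
 [ 0.00000000e+00  0.00000000e+00  0.00000000e+00  1.00000000e+00]]
```

View pics/w1.png

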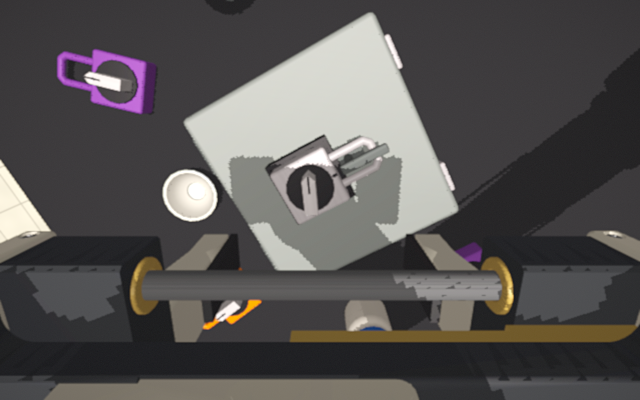

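In the wrist view the lock sits near (305,185). The bar is almost upright in the image with its pointed end up, and the shackle points to the upper right. I'll measure it by height bands.

```bash
cat >> h.py <<'E'
from scipy.spatial.transform import Rotation as Ro
def wrist():
    s=arm.get_state();f=arm.grab_frame("wrist");W=np.eye(4);W[:3,:3]=Ro.from_euler("xyz",s["ee_rot"]).as_matrix();W[:3,3]=s["eef_pos"]
    return s,f,W@f["mount"]
E
python3 - <<'E'
from h import *
s,f,T=wrist();P=cloud(f,T);Z=P[:,:,2]
cv2.imwrite("pics/w1z.png",cv2.resize(f["pixels"][120:250,220:410,::-1],None,fx=4,fy=4,interpolation=cv2.INTER_CUBIC))
roi=np.zeros(Z.shape,bool);roi[100:228,230:420]=1
print("lid z",np.median(Z[100:125,330:350]))
for lo,hi,zz in((.112,.1215,.118),(.136,.16,.146),(.100,.109,.104)):
    m=((Z>lo)&(Z<hi)&roi).astype(np.uint8)
    cn=max(cv2.findContours(m,0,2)[0],key=cv2.contourArea)
    w=np.array([onz(f,T,*q[0],zz)[:2] for q in cn],np.float32)*1000
    r=cv2.minAreaRect(w);print(zz,len(cn),r,np.median(Z[m>0]))
    p=P[m>0][:,:2];c=p.mean(0);u,S,V=np.linalg.svd(p-c,full_matrices=False);print(c,V[0])
E
```

```text
lid z 0.0696744481607634
0.118 179 ((571.0868530273438, -8.429252624511719), (59.47787094116211, 59.974571228027344), 5.292638778686523) 0.11778255292538456
[ 0.55808772 -0.01182532] [0.99977722 0.02110714]
0.146 23 ((571.0103149414062, -8.484485626220703), (39.48001480102539, 12.134281158447266), 72.34021759033203) 0.14570428738244878
[ 0.5713806  -0.00740889] [0.30908321 0.951035  ]
0.104 92 ((519.7606811523438, -23.473430633544922), (46.052669525146484, 15.26263427734375), 4.47282600402832) 0.10693563232432718
[ 0.52257937 -0.01546373] [ 0.92417901 -0.38195962]
```

View pics/w1z.png

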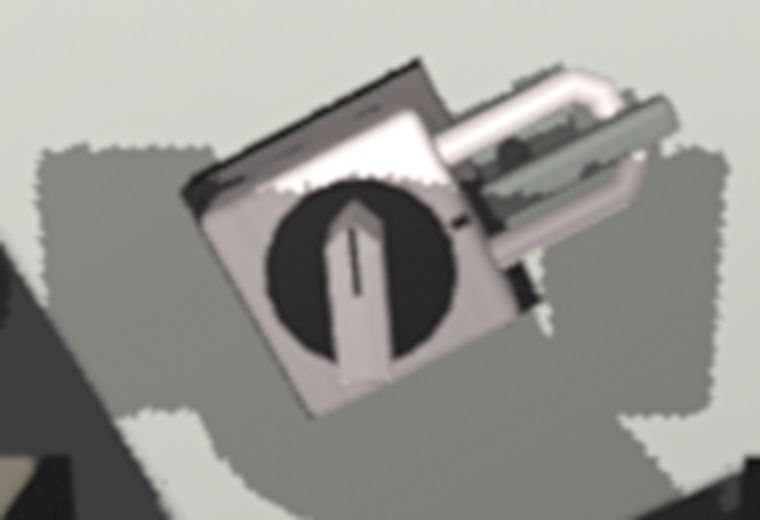

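The body centre is (0.571, -0.0084) with yaw 5.3°, and the bar is at about 73°. I'll align with the bar and descend.

>>> move_arm([
  {"dp": [6,0,-9],"rotation": [-0.6,-6,0.2]},
  {"dp": [0,30,0],"rotation": [0,0,0]},
  {"dp": [0,30,0],"rotation": [0,0,0]},
  {"dp": [0,30,0],"rotation": [0,0,0]},
  {"dp": [0,0,0],"rotation": [0,0,0]},
])

```text
t: 2.33
eef_pos: [0.5727, -0.0088, 0.18]
ee_rot: [-1.577, -0.005, 1.255]
force: [-2.3, 0.5, -0.5]
width: 0.0876
```

>>> move_arm([
  {"dp": [0,25,1.5],"rotation": [0.3,-1,0]},
  {"dp": [0,22,0],"rotation": [0,0,0]},
  {"dp": [0,5,0],"rotation": [0,0,0]},
  {"dp": [0,0,0],"rotation": [0,0,0]},
])

```text
t: 2.67
eef_pos: [0.5731, -0.0091, 0.1304]
ee_rot: [-1.574, -0.004, 1.26]
force: [-0.1, 0.1, 0.1]
width: 0.0879
```

>>> move_arm([
  {"dp": [0,4,2.5],"rotation": [0.3,-1.5,0]},
  {"dp": [0,1,0.5],"rotation": [0,0,0]},
])

```text
t: 2.83
eef_pos: [0.5718, -0.0083, 0.1285]
ee_rot: [-1.571, -0.004, 1.284]
force: [-0.3, -0.6, 1.2]
width: 0.0876
```

>>> move_arm([
  {"dp": [0,0,0],"rotation": [0,0,0]},
  {"dp": [0,0,0],"rotation": [0,0,0]},
  {"dp": [0,0,0],"rotation": [0,0,0]},
  {"dp": [0,0,0],"rotation": [0,0,0]},
  {"dp": [0,0,0],"rotation": [0,0,0]},
], jaw=255, squeeze=30)

```text
t: 3.25
eef_pos: [0.5749, -0.0079, 0.1347]
ee_rot: [-1.578, -0.008, 1.279]
force: [0.4, -0.9, -0.2]
width: 0.06
```

>>> move_arm([
  {"dp": [0,0,0],"rotation": [0,0,0]},
  {"dp": [0,0,0],"rotation": [0,0,0]},
  {"dp": [0,0,0],"rotation": [0,0,0]},
])

```text
t: 3.5
eef_pos: [0.5751, -0.0079, 0.1353]
ee_rot: [-1.579, -0.008, 1.279]
force: [0.8, -0.3, -0.2]
width: 0.0398
```

>>> move_arm([
  {"dp": [-1.5,8,4],"rotation": [0.5,0,0.3]},
  {"dp": [0,2,0],"rotation": [0,0,0]},
])

```text
t: 3.67
eef_pos: [0.5708, -0.0081, 0.125]
ee_rot: [-1.57, -0.003, 1.278]
force: [-0.1, -0.3, -0.6]
width: 0.0265
```

>>> move_arm([
  {"dp": [0,-1,0],"rotation": [0,0,0]},
  {"dp": [0,0,0],"rotation": [0,0,0]},
  {"dp": [0,0,0],"rotation": [0,0,0]},
  {"dp": [0,0,0],"rotation": [0,0,0]},
])

```text
t: 4.0
eef_pos: [0.5707, -0.0082, 0.1248]
ee_rot: [-1.569, -0.002, 1.279]
force: [-0.5, -0.3, 1.8]
width: 0.0116
```

The bar is gripped at 11.6 mm. Now I'll turn it clockwise, which is positive about tool y.

>>> move_arm([
  {"dp": [0,0,0],"rotation": [0,5,0]},
  {"dp": [0,0,0],"rotation": [0,5,0]},
  {"dp": [0,0,0],"rotation": [0,5,0]},
  {"dp": [0,0,0],"rotation": [0,5,0]},
  {"dp": [0,0,0],"rotation": [0,5,0]},
], squeeze=40)

```text
t: 4.42
eef_pos: [0.5709, -0.0082, 0.1248]
ee_rot: [-1.569, -0.001, 0.827]
force: [2.0, -0.9, -1.3]
width: 0.0117
```

>>> move_arm([
  {"dp": [0,0,0],"rotation": [0,5,0]},
  {"dp": [0,0,0],"rotation": [0,5,0]},
  {"dp": [0,0,0],"rotation": [0,5,0]},
  {"dp": [0,0,0],"rotation": [0,5,0]},
  {"dp": [0,0,0],"rotation": [0,5,0]},
])

```text
t: 4.83
eef_pos: [0.5712, -0.0081, 0.1248]
ee_rot: [-1.569, -0.001, 0.369]
force: [-0.8, 1.0, 0.4]
width: 0.0118
```

>>> move_arm([
  {"dp": [0,0,0],"rotation": [0,5,0]},
  {"dp": [0,0,0],"rotation": [0,5,0]},
  {"dp": [0,0,0],"rotation": [0,5,0]},
  {"dp": [0,0,0],"rotation": [0,0,0]},
])

```text
t: 5.17
eef_pos: [0.571, -0.0079, 0.1248]
ee_rot: [-1.568, 0.0, 0.089]
force: [0.6, 0.2, -1.0]
width: 0.0119
```

>>> move_arm([
  {"dp": [0,0,0],"rotation": [0,0,0]},
  {"dp": [0,0,0],"rotation": [0,0,0]},
])

```text
t: 5.33
eef_pos: [0.571, -0.0079, 0.1248]
ee_rot: [-1.568, 0.0, 0.094]
force: [0.8, 0.7, 0.1]
width: 0.0117
```

>>> move_arm([
  {"dp": [0,0,0],"rotation": [0,0,0]},
  {"dp": [0,0,0],"rotation": [0,0,0]},
  {"dp": [0,0,0],"rotation": [0,0,0]},
  {"dp": [0,-3,0],"rotation": [0,0,0]},
  {"dp": [0,-10,0],"rotation": [0,0,0]},
], jaw=0)

```text
t: 5.75
eef_pos: [0.5695, -0.0083, 0.1366]
ee_rot: [-1.568, 0.004, 0.1]
force: [-1.2, -0.2, -0.1]
width: 0.0393
```

>>> move_arm([
  {"dp": [0,-30,0],"rotation": [0,0,0]},
  {"dp": [0,-30,0],"rotation": [0,0,0]},
  {"dp": [0,-30,0],"rotation": [0,0,0]},
  {"dp": [0,0,0],"rotation": [0,0,0]},
])

```text
t: 6.08
eef_pos: [0.5696, -0.0091, 0.2335]
ee_rot: [-1.57, 0.005, 0.102]
force: [0.8, 0.5, 0.9]
width: 0.0663
```

Run:
```python
from h import *
s,f,T=wrist();P=cloud(f,T);Z=P[:,:,2]
print(s["t"],s["eef_pos"],s["ee_rot"],s["width"])
cv2.imwrite("pics/w2.png",f["pixels"][:,:,::-1])
roi=np.zeros(Z.shape,bool);roi[60:228,210:440]=1
for lo,hi,zz in((.112,.1215,.118),(.136,.16,.146)):
    m=((Z>lo)&(Z<hi)&roi).astype(np.uint8)
    cn=max(cv2.findContours(m,0,2)[0],key=cv2.contourArea)
    w=np.array([onz(f,T,*q[0],zz)[:2] for q in cn],np.float32)*1000
    print(zz,len(cn),cv2.minAreaRect(w),w.min(0),w.max(0))
```

```text
6.0833 [ 0.56961208 -0.0091439   0.23351669] [-1.5699751   0.00507286  0.10157575] 0.06626309906433053
0.118 491 ((570.4129028320312, -7.325841903686523), (59.84040832519531, 58.948028564453125), 4.178339004516602) [539.1071   -38.692505] [602.13715   23.779243]
0.146 18 ((570.3843383789062, -7.408352851867676), (39.027496337890625, 11.870207786560059), 3.543118476867676) [550.9047   -14.178746] [ 5.9015643e+02 -5.5514556e-01]
```

View pics/w2.png

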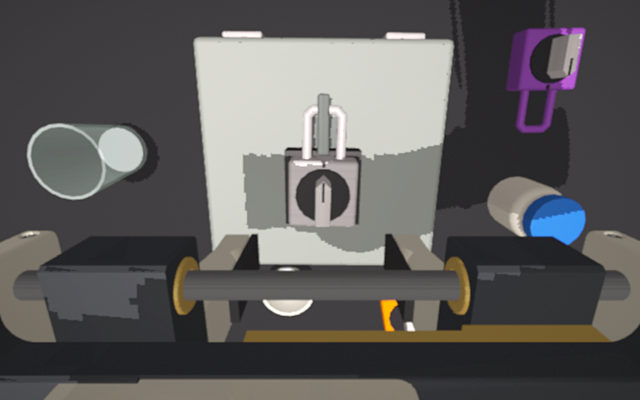

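The wrist picture shows the dial pointer at the index mark near (322,158), bar and body within 0.6° of each other. Next is the shackle: it needs -59 mm along x, then the descent.

>>> move_arm([
  {"dp": [-30,0,1],"rotation": [0,1.2,-0.3]},
  {"dp": [-29,0,1],"rotation": [0,0,0]},
  {"dp": [0,30,0],"rotation": [0,0,0]},
  {"dp": [0,30,0],"rotation": [0,0,0]},
  {"dp": [0,0,0],"rotation": [0,0,0]},
])

```text
t: 6.55
eef_pos: [0.5081, -0.0121, 0.1728]
ee_rot: [-1.567, -0.004, 0.079]
force: [-1.6, 0.6, -0.9]
width: 0.0872
```

>>> move_arm([
  {"dp": [2,30,0],"rotation": [-0.2,0,0.2]},
  {"dp": [0,30,0],"rotation": [0,0,0]},
  {"dp": [0,17,0],"rotation": [0,0,0]},
  {"dp": [0,2,0],"rotation": [0,0,0]},
])

```text
t: 6.88
eef_pos: [0.5128, -0.0118, 0.0961]
ee_rot: [-1.571, -0.005, 0.081]
force: [-0.4, -0.1, -0.3]
width: 0.0875
```

>>> move_arm([
  {"dp": [-3,3,0],"rotation": [0,0,0.3]},
  {"dp": [0,0.5,0],"rotation": [0,0,0]},
  {"dp": [0,0.5,0],"rotation": [0,0,0]},
  {"dp": [0,0.5,0],"rotation": [0,0,0]},
], jaw=255, squeeze=30)

```text
t: 7.22
eef_pos: [0.512, -0.0117, 0.095]
ee_rot: [-1.572, -0.001, 0.083]
force: [0.0, -0.3, 0.6]
width: 0.0662
```

>>> move_arm([
  {"dp": [-3,4,-0.5],"rotation": [0,0,0]},
  {"dp": [0,1,0],"rotation": [0,0,0]},
  {"dp": [0,0.5,0],"rotation": [0,0,0]},
  {"dp": [0,0,0],"rotation": [0,0,0]},
  {"dp": [0,0,0],"rotation": [0,0,0]},
])

```text
t: 7.63
eef_pos: [0.5105, -0.0121, 0.092]
ee_rot: [-1.571, -0.006, 0.083]
force: [0.6, 0.4, -2.0]
width: 0.0374
```

The shackle legs are gripped at 37.4 mm. Pulling.

>>> move_arm([
  {"dp": [0,0,0],"rotation": [0,0,0]},
  {"dp": [-4,0,0],"rotation": [0,0,0]},
  {"dp": [-5,0,0],"rotation": [0,0,0]},
  {"dp": [-5,0,0],"rotation": [0,0,0]},
  {"dp": [-5,0,0],"rotation": [0,0,0]},
])

```text
t: 8.05
eef_pos: [0.493, -0.0133, 0.0922]
ee_rot: [-1.571, -0.011, 0.083]
force: [3.6, -0.3, -2.6]
width: 0.037
```

>>> move_arm([
  {"dp": [-5,0,0],"rotation": [0,0,0]},
  {"dp": [-5,0,0],"rotation": [0,0,0]},
  {"dp": [-5,0,0],"rotation": [0,0,0]},
  {"dp": [-3,0,0],"rotation": [0,0,0]},
])

```text
t: 8.38
eef_pos: [0.4795, -0.0137, 0.0943]
ee_rot: [-1.57, -0.025, 0.086]
force: [17.3, -5.2, -7.8]
width: 0.0366
```

It travelled 31 mm and the force rose to 17 N, so the shackle is at its stop. I'll release, rise and check.

>>> move_arm([
  {"dp": [0,0,0],"rotation": [0,0,0]},
  {"dp": [0,0,0],"rotation": [0,0,0.5]},
  {"dp": [0,0,0],"rotation": [0,0,0]},
  {"dp": [0,0,0],"rotation": [0,0,0]},
  {"dp": [0,-5,0],"rotation": [0,0,0]},
], jaw=0)

```text
t: 8.8
eef_pos: [0.4758, -0.0144, 0.0992]
ee_rot: [-1.57, -0.012, 0.086]
force: [0.7, 0.4, 0.5]
width: 0.0645
```

>>> move_arm([
  {"dp": [0,-30,0],"rotation": [0,0,0]},
  {"dp": [0,-30,0],"rotation": [0,0,0]},
  {"dp": [0,-35,0],"rotation": [0,0,0]},
  {"dp": [0,-35,0],"rotation": [0,0,0]},
  {"dp": [0,0,0],"rotation": [0,0,0]},
])

```text
t: 9.22
eef_pos: [0.4704, -0.0161, 0.234]
ee_rot: [-1.573, -0.001, 0.085]
force: [1.8, -0.5, 1.1]
width: 0.0873
```

>>> move_arm([
  {"dp": [40,0,0],"rotation": [0,0,0]},
  {"dp": [40,0,0],"rotation": [0,0,0]},
  {"dp": [0,0,0],"rotation": [0,0,0]},
])

```text
t: 9.47
eef_pos: [0.549, -0.0093, 0.2385]
ee_rot: [-1.571, -0.006, 0.086]
force: [1.5, 0.3, -0.0]
width: 0.0875
```

Run:
```python
from h import *
s,f,T=wrist();P=cloud(f,T);Z=P[:,:,2]
print(s["t"],s["eef_pos"],s["ee_rot"],s["width"])
cv2.imwrite("pics/w3.png",f["pixels"][:,:,::-1])
roi=np.zeros(Z.shape,bool);roi[60:228,210:440]=1
for lo,hi,zz in((.112,.1215,.118),(.136,.16,.146),(.1,.1095,.107)):
    m=((Z>lo)&(Z<hi)&roi).astype(np.uint8)
    cn=max(cv2.findContours(m,0,2)[0],key=cv2.contourArea)
    w=np.array([onz(f,T,*q[0],zz)[:2] for q in cn],np.float32)*1000
    print(zz,len(cn),cv2.minAreaRect(w),w.min(0),w.max(0))
```

```text
9.4667 [ 0.54897999 -0.00932527  0.2384975 ] [-1.57077356 -0.00630726  0.08637276] 0.08745801813874818
0.118 390 ((561.8325805664062, -7.292156219482422), (45.184165954589844, 59.30781936645508), 4.893617153167725) [537.8972   -37.858376] [586.8379    23.903242]
0.146 6 ((561.4324340820312, -7.362766265869141), (23.297924041748047, 11.532758712768555), 4.893985748291016) [549.7593   -13.574176] [573.5308      -0.62360775]
0.107 43 ((503.37530517578125, -10.924028396606445), (76.69164276123047, 57.37174606323242), 3.620354175567627) [464.88837  -37.186413] [543.456     20.104109]
```

View pics/w3.png

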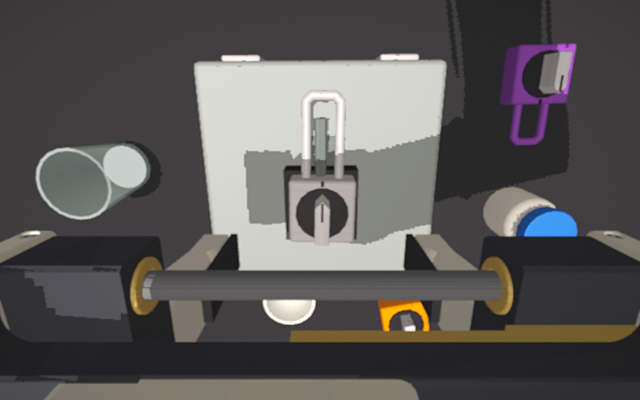

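The shackle is out: its bow end is near (322,95), about 105 mm from the lock centre, and clear of the hook. The dial still points at the mark. Now I'll grip the body.

>>> move_arm([
  {"dp": [16,30,0],"rotation": [0,0,0.3]},
  {"dp": [0,30,0],"rotation": [0,0,0]},
  {"dp": [0,30,0],"rotation": [0,0,0]},
  {"dp": [0,0,0],"rotation": [0,0,0]},
])

```text
t: 9.85
eef_pos: [0.5629, -0.0083, 0.148]
ee_rot: [-1.569, -0.002, 0.084]
force: [-1.9, 0.3, -1.1]
width: 0.0873
```

>>> move_arm([
  {"dp": [2,25,0.5],"rotation": [0,0,0]},
  {"dp": [0,15,0],"rotation": [0,0,0]},
  {"dp": [0,4,0],"rotation": [0,0,0]},
  {"dp": [0,1,0],"rotation": [0,0,0]},
])

```text
t: 10.18
eef_pos: [0.5637, -0.0082, 0.1055]
ee_rot: [-1.571, -0.001, 0.085]
force: [-0.2, -0.3, -0.1]
width: 0.0875
```

>>> move_arm([
  {"dp": [1,6,0.5],"rotation": [0,0,0]},
  {"dp": [0,1,0],"rotation": [0,0,0]},
  {"dp": [0,0.5,0],"rotation": [0,0,0]},
], jaw=255, squeeze=50)

```text
t: 10.43
eef_pos: [0.5661, -0.0071, 0.1015]
ee_rot: [-1.571, -0.005, 0.086]
force: [-0.1, -0.2, 0.3]
width: 0.0729
```

>>> move_arm([
  {"dp": [-1,2,0],"rotation": [0,0,0.2]},
  {"dp": [0,0.5,0],"rotation": [0,0,0]},
  {"dp": [0,0,0],"rotation": [0,0,0]},
  {"dp": [0,0,0],"rotation": [0,0,0]},
])

```text
t: 10.77
eef_pos: [0.5658, -0.0073, 0.1007]
ee_rot: [-1.57, -0.003, 0.086]
force: [0.8, -0.0, -3.1]
width: 0.0597
```

Body gripped at 59.7 mm. I'll let the grip build up, then lift slowly.

>>> move_arm([
  {"dp": [0,0,0],"rotation": [0,0,0]},
  {"dp": [0,0,0],"rotation": [0,0,0]},
  {"dp": [0,0,0],"rotation": [0,0,0]},
  {"dp": [0,-4,0],"rotation": [0,0,0]},
  {"dp": [0,-6,0],"rotation": [0,0,0]},
])

```text
t: 11.18
eef_pos: [0.565, -0.0073, 0.1096]
ee_rot: [-1.57, -0.001, 0.086]
force: [-0.3, -0.5, -4.6]
width: 0.0595
```

>>> move_arm([
  {"dp": [0,-12,0],"rotation": [0,0,0]},
  {"dp": [0,-16,0],"rotation": [0,0,0]},
  {"dp": [0,-16,0],"rotation": [0,0,0]},
  {"dp": [0,-16,0],"rotation": [0,0,0]},
  {"dp": [0,-16,0],"rotation": [0,0,0]},
])

```text
t: 11.6
eef_pos: [0.56, -0.0078, 0.1858]
ee_rot: [-1.57, 0.011, 0.084]
force: [-0.1, 0.7, -4.7]
width: 0.0596
```

>>> move_arm([
  {"dp": [0,-15,0],"rotation": [0,0,0]},
  {"dp": [0,-8,0],"rotation": [0,0,0]},
  {"dp": [0,-3,0],"rotation": [0,0,0]},
  {"dp": [0,0,0],"rotation": [0,0,0]},
  {"dp": [0,0,0],"rotation": [0,0,0]},
])

```text
t: 12.02
eef_pos: [0.5595, -0.0074, 0.2168]
ee_rot: [-1.569, 0.009, 0.083]
force: [0.3, -0.3, -4.3]
width: 0.0599
```

Run:
```python
from h import *
s,f,T=wrist();P=cloud(f,T)
print(s["t"],s["eef_pos"],s["ee_rot"],s["width"],s["force"])
g=arm.grab_frame("scene")
cv2.imwrite("pics/w4.png",cv2.resize(np.hstack([f["pixels"],g["pixels"]])[:,:,::-1],(800,250)))
cv2.imwrite("pics/s4.png",cv2.resize(g["pixels"][60:300,180:440,::-1],None,fx=2.4,fy=2.4,interpolation=cv2.INTER_CUBIC))
for q in((.168,.178),): pass
roi=P[60:225,230:420].reshape(-1,3);z=roi[:,2]
print(np.histogram(z,bins=np.arange(.06,.27,.01)))
# plane of lock top
b=roi[(z>.19)&(z<.225)];print(len(b),np.median(b,0))
```

```text
12.0167 [ 0.55947937 -0.00744314  0.21678476] [-1.56860806  0.00877323  0.08347819] 0.05993605331226254 [ 0.30194306 -0.33456831 -4.34266914]
(array([13501,  7420,  1009,   757,     0,   801,     1,     0,     0,
           0,     0,     0,     0,     0,    49,   468,  5918,  1322,
           0,     0]), array([0.06, 0.07, 0.08, 0.09, 0.1 , 0.11, 0.12, 0.13, 0.14, 0.15, 0.16,
       0.17, 0.18, 0.19, 0.2 , 0.21, 0.22, 0.23, 0.24, 0.25, 0.26]))
5537 [ 0.50413997 -0.0094306   0.22349914]
```

View pics/w4.png

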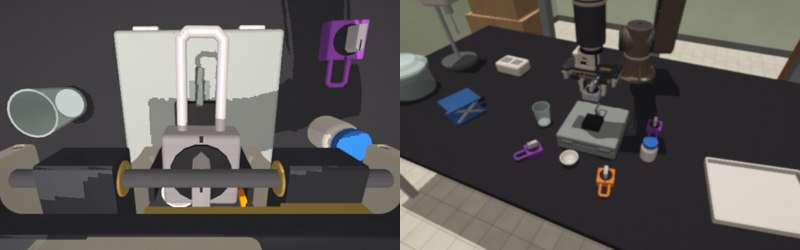

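View pics/s4.png

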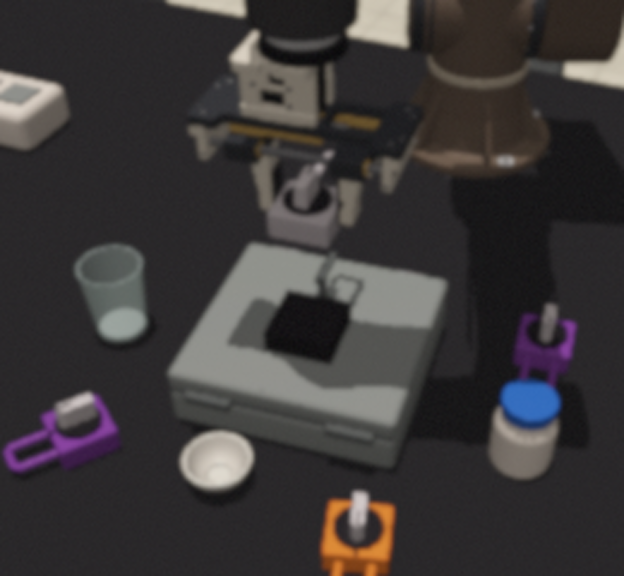

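The wrist and scene pictures show the lock in the jaws, shackle out, and the nest empty at (310,325) in the scene crop. The top of the shackle reads z = 0.2235 against 0.224 expected for a level lock, so the underside is near 0.206 m. I'll settle briefly and hand in.

>>> move_arm([
  {"dp": [0,0,0],"rotation": [0,0,0]},
  {"dp": [0,0,0],"rotation": [0,0,0]},
])

```text
t: 12.28
eef_pos: [0.5586, -0.0077, 0.2147]
ee_rot: [-1.569, 0.012, 0.083]
force: [0.5, 1.0, -4.5]
width: 0.0594
```

Run:
```python
from h import *
s=arm.get_state();print(s["eef_pos"],s["width"],abs(s["qd"]).max());print(arm.job_done())
```

```text
[ 0.55858946 -0.00765237  0.21472818] 0.059444096932204045 0.010887472309908008
the job is handed in; nothing more can be done
None
```

I opened the lock, lifted it off the case, and handed the job in at about 12.3 s with the gripper still holding it. The hand-in gave no verdict, so these results are my own measurements.

- **Dial:** I turned it clockwise by about 1.2 rad (three clicks) to the 0 notch. After release, the bar and the lock body lined up within 0.6°.
- **Shackle:** I pulled it 31 mm until the force rose to 17 N at its stop, with the lock still in its nest. The camera showed the bow about 105 mm from the lock's centre, which fits fully out.
- **Lift:** I gripped the body across y at 59.5 mm with a 50 N squeeze. At the end the underside was at about 0.204 m, roughly 13 cm above the lid. The tool was tilted by about 0.012 rad and the joints were nearly still.
- **Weight:** the force reading of about -4.5 N matches the lock's weight.
- **Bystanders:** in the last pictures the jar, beaker and dish looked unmoved. I judged that by eye and did not measure it.

No check failed. The tool drifted a few millimetres while the fingers closed. I corrected that before the dial, shackle and body grips. At the end it still sagged about 2 mm over the last two rows, which I left.

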